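Index the tin box under the marble chute and hold the gate dial open

TASK

Turn the carousel until its square tin box clicks into place under the spout of the marble chute, with the gate still shut. Then press the spring-return gate dial down by its thumb bar, past the first two clicks to the third, and hold it there so that all three glass marbles run down into the square box; finish still holding the dial at its third click. Leave the other things on the table where they are.

Things in the scene. Friction and masses are not known exactly. Their poses are not given: they have to be found in the camera images.
- feeder: Fixed pine marble feeder: a zinc-lined board sloping 18 degrees down towards the robot into a narrow chute with a drop spout. Origin on the table under the carousel's axis; x points from carousel to chute (roughly away from the robot), y left, z up. Chute along y = 0. The board is 150 mm wide, x 260 to 375 mm, up to 215 mm high.
- spout (a point): Centre of the spout's underside opening, 95 mm above the table; the marbles drop from here. The spout is a zinc box 46 mm by 41 mm outside, top 150 mm above the table. The gate stands 50 mm up the chute from here, between two posts (62 mm over both, 160 mm high).
- carousel (a joint): Turn of the carousel, rad, growing counterclockwise from above. It clicks into stations at 0, 0.785, 1.571 and 2.356 rad (45 degrees apart), starts in or near the first or second and slips into the nearest when left. At 1.571 the square box is under the spout (one or two clicks counterclockwise). Crossing a hump takes about 4 N at the post. Stops at -0.15 and 2.5.
- carousel_top (a point): Centre of the carousel's top face, on its upright axis, 30 mm above the table (8 mm below the top of a small hub). The carousel is a level pine disc of 140 mm radius that bears three round tin cups (56 mm across, rims 75 mm above the table), the square tin box and one steel post.
- post_top (a point): Centre of the top of the carousel's steel post, an upright round pin, 14 mm diameter, 60 mm tall (30 to 90 mm above the table), fixed to the disc 115 mm from its axis. Grip it from above or push it sideways to turn the carousel. At joint value q it lies at angle q - 2.531 rad from the feeder's x axis.
- box_floor (a point): Centre of the bottom plate of the square tin box fixed on the carousel: 62 mm square outside, 56 mm inside, walls 3 mm thick, rim 85 mm above the table (52 mm above this point), centre 95 mm from the carousel's axis. z up, x and y parallel to the box's sides. A thin false floor inside, up to 22 mm high, slopes to one corner so that marbles spread.
- dial (a joint): Turn of the gate dial, rad: 0 at rest (gate shut), growing as its thumb bar is pressed down. Clicks at 0.27, 0.54, 0.81; stop at 0.855. It springs back to 0 from anywhere when let go. The bar needs about 3 N at rest, 7 N at the third click, 2 N more or less between clicks. The coupled gate, 27 mm high above the chute floor, sinks 43 mm per rad; marbles pass beyond about 0.6 rad.
- dial_axis (a point): Middle of the dial disc (steel, upright, 76 mm across, 10 mm thick), on its level axis, which is parallel to the feeder's y axis. In the feeder's frame: x 145, y 88, z 145 mm. Behind it stands its pine post, x 143 to 173, y 57 to 75 mm, 165 mm high.
- thumb_bar (a point): Middle of the dial's thumb bar: level round dark wooden bar, 18 mm diameter, 46 mm long along the feeder's y, 80 mm from the dial's axis, at feeder y 117 mm, on the carousel side. It swings from 23.2 degrees above level at rest (177 mm above the table) to 23.2 below at the third click (113 mm): 63 mm down, up to 6.5 mm outwards midway.
- marble1_center (a point): Centre of a green glass marble, 25 mm diameter, 20 g, number 1 in the row that waits in the chute behind the gate.
- marble2_center (a point): Centre of a green glass marble, 25 mm diameter, 20 g, number 2 in the row that waits in the chute behind the gate.
- marble3_center (a point): Centre of a green glass marble, 25 mm diameter, 20 g, number 3 in the row that waits in the chute behind the gate.
- brass_tray: Oval brass tray, 180 by 120 mm, 14 mm high, origin under its middle. Not to be disturbed.
- tweezer_case: Black plastic tweezer case, 140 by 30 by 16 mm, origin under its middle. Not to be disturbed.
- prism: Glass prism paperweight, 70 by 40 mm, 35 mm high, origin under its middle. Not to be disturbed.
- burr_puzzle: Wooden burr puzzle of three crossed bars, 60 mm overall, origin under its middle. Not to be disturbed.
- mug: White mug, 80 mm wide, 90 mm high, origin under its middle. Not to be disturbed.
- puzzle_piece: Plywood jigsaw piece, 50 mm square with two tabs, 8 mm thick, origin under its middle. Not to be disturbed.
- glue_jar: Amber glass jar with a steel cap, 60 mm wide, 70 mm high, origin under its middle. Not to be disturbed.

How it is judged:
On the way, in this order (a step that is already met when the one before it is completed fails the run):
1. the carousel is clicked in with the square box under the spout, the dial not yet pressed and all marbles still behind the gate (value of joint carousel between 1.451 and 1.691 rad and x of each of marble1_center, marble2_center, marble3_center in the frame of feeder above 0.145 m and value of joint dial below 0.2 rad and velocity of joint carousel between -0.3 and 0.3 rad/s), for 0.2 s.
2. the dial is held at its third click (value of joint dial above 0.74 rad and value of joint carousel between 1.451 and 1.691 rad), for 0.3 s.
At the end, for the whole second after the job is handed in: The robot pushes the dial (over 2 N) with the dial still at the third click (above 0.74 rad), the carousel is within 0.12 rad of 1.571 (square box under the spout), and all three marbles lie in the square box, below its rim and within 30 mm of its middle along each side (all of step 2 and x of marble1_center in the frame of box_floor between -0.03 and 0.03 m and y of marble1_center in the frame of box_floor between -0.03 and 0.03 m and z of marble1_center in the frame of box_floor between 0 and 0.05 m and x of marble2_center in the frame of box_floor between -0.03 and 0.03 m and y of marble2_center in the frame of box_floor between -0.03 and 0.03 m and z of marble2_center in the frame of box_floor between 0 and 0.05 m and x of marble3_center in the frame of box_floor between -0.03 and 0.03 m and y of marble3_center in the frame of box_floor between -0.03 and 0.03 m and z of marble3_center in the frame of box_floor between 0 and 0.05 m and velocity of joint dial between -0.2 and 0.2 rad/s and (contact force between dial and the fingers above 2 N or contact force between dial and the arm above 2 N)); the arm keeps its last pose, push and grip.
It fails at once if a bystander (tray, tweezer case, prism, burr puzzle, mug, puzzle piece or jar) is moved more than 25 mm (distance of any of brass_tray, tweezer_case, prism, burr_puzzle, mug, puzzle_piece, glue_jar from where it was at the start of the episode above 0.025 m).
It also fails if it takes over 64 s, if anything falls off the work surface, if the arm or the gripper's body presses on something with over 40 N, if the wrist force passes 120 N, or if a joint passes its speed limit or range.

ROBOT

A 6-joint arm with a two-finger parallel gripper is mounted at the origin on the work surface. World frame = base frame: x ahead of the robot, y to its left, z up, the work surface at z = 0. Lengths are in m, angles in rad, forces in N, time in s.
With the tool pointing down it reaches from about 0.35 to 1 m from the base axis. Payload 7.1 kg.
Tool frame: the origin (TCP) lies midway between the tips of the shut fingers; the grasp point (between the pads) lies 19 mm behind it; z points along the fingers, y is the direction in which the jaws open and shut (so a half turn about z gives the same grasp; the last joint's range is limited). The gripper opens to 85 mm and grips with 20 to 120 N. Pads are 22 mm wide; open, the fingers measure 114 mm over their backs; the gripper's body (76 mm by 85 mm) begins 54 mm behind the grasp point. The pads swing forward as they close: fully open they stand 13 mm farther back than shut.
Start: joints at [-1.153, 0.423, 1.63, -0, 1.089, -0.019], TCP at [0.264, -0.566, 0.231] pointing down, gripper open.
Joint ranges: [-3, 3], [-0.9, 2.11], [0.09, 2.58], [-1.31, 4.45], [0.11, 2.69], [-2.54, 2.54]. Speed limits (rad/s): [2.39, 2.39, 3.01, 3.14, 3.14, 3.14].

INTERFACE

Orientations are given as a 3x3 rotation matrix whose columns are the frame's x, y, z axes.
In Python, from bench import get_obs, viewer, env gives the robot as it stands.
- The arm moves only by the tool send_rows, never from a script. Its argument "rows" is a list that holds one entry, the list of rows, each a list of 7 numbers: the shift along the tool's x, y, z in mm, then the turn, a rotation vector about the tool's x, y, z in degrees, then the closure, from 0 (fully open) to 1 (shut). In form: [[[tx, ty, tz, wx, wy, wz, gripper], ...]]. A call has exactly 10 rows; each row is the pose to reach, as a shift and turn from the pose measured when the call began, along the tool's axes at that moment; what a row does not reach only later rows make up. A row lasts 1/12 s, in which the tool goes at most 41.7 mm and 7.16 degrees, less where a joint would pass 70% of its speed; a pose out of reach is approached as far as the arm can. A call with a gripper value outside its range is refused whole. The fingers move at their own pace and stop on an object; "squeeze" is the grip in N (left out, the last holds). Time passes only in rows, so rows that repeat a pose let the fingers close, or fill a call up. It gives the time, the measured TCP pose, the force and the opening at its end, in the units of the state.
- get_obs(): the state, without advancing time (a new reading comes with each control period).
- viewer.capture(name): name is "side" or "top" or "wrist"; returns a dict with "image" (400x640x3 uint8, blue, green, red), "fovy" (degrees; the focal length in pixels is half the picture's height over the tangent of half this angle, whatever the lens; pixels are square), "cx", "cy" (the principal point, pixels), "rvec" (rotation vector, rad) and "tvec" (3), from world to camera coordinates, as OpenCV has them; the wrist camera has in their place "tool_from_camera" (4x4, takes a point from camera to tool coordinates, whose origin is the TCP and whose axes are the flange's). Camera axes: x right, y down, z forward; pixel columns grow to the right and rows downward; lengths in m; the calibration is good to about 2 mm. The wrist camera is an equidistant fisheye: a pixel r from the principal point sees the ray r / f radians off the axis. A picture is of the moment at which its call begins: read the wrist's pose just before it. There is no depth.
- env.close_job(): hands the job in, once; it reports no verdict.
The state is a dict: "time_s": time; "qpos": joint angles; "joint_vel": joint speeds; "effort": joint torques, N m; "tcp_pos": TCP position; "eef_rot": TCP orientation; "contact_force": force on the tool from outside, world axes, zero at the start; "moment": the same for the moment, N m; "opening": opening from 0.0 (shut) to 1.0 (fully open).
Only numpy, scipy, OpenCV 4.12 (cv2) and the standard library are available. Lean on these libraries where they do the work, as an engineer would, in place of code of your own. Each camera call takes 0.05 s, during which the arm holds its last target. There are 200 camera calls.

## Working session

There is one attempt and no reset: what is moved stays moved. The work goes in short steps, Python scripts to look and compute and a tool call to move; the robot and the scene stay as the last step left them, time stands still between calls to the robot, and variables do not carry over. Pictures are saved under pics/ and viewed, about 8 in all and at most 12, crops included, and the job is handed in when it is done.

Besides the shell and the picture viewer there is one more tool, called after ">>>" by a JSON object that holds its "api" and its "payload", one argument or row to a line. send_rows: Moves the arm, as the interface text tells. Its arguments: {"type":"object","properties":{"rows":{"type":"array","items":{"type":"array","items":{"type":"array","items":{"type":"number"}}}},"squeeze":{"type":"number"}},"required":["rows"]}

```bash
mkdir -p pics
cat > h.py <<'E'
import numpy as np, cv2
from bench import get_obs, viewer, env
def snap(name,fn):
    c=viewer.capture(name); cv2.imwrite(f'pics/{fn}.png',c['image'])
    import pickle; pickle.dump(c,open(f'pics/{fn}.pkl','wb')); return c
def load(fn):
    import pickle; return pickle.load(open(f'pics/{fn}.pkl','rb'))
def K(c):
    f=200/np.tan(np.radians(c['fovy'])/2); return np.array([[f,0,c['cx']],[0,f,c['cy']],[0,0,1.]])
def ray(c,u,v):
    R=cv2.Rodrigues(np.array(c['rvec'],float))[0]; o=-R.T@np.ravel(c['tvec'])
    d=R.T@np.linalg.inv(K(c))@[u,v,1]; return o,d/np.linalg.norm(d)
def onz(c,u,v,z):
    o,d=ray(c,u,v); return o+d*(z-o[2])/d[2]
def proj(c,P):
    return cv2.projectPoints(np.array(P,float).reshape(-1,3),np.array(c['rvec'],float),np.array(c['tvec'],float),K(c),None)[0].reshape(-1,2)
E
python3 - <<'E'
from h import *
o=get_obs(); print(o['time_s'],o['tcp_pos'],o['eef_rot'])
for n in('side','top'):
    c=snap(n,n+'0'); print(n,c['fovy'],c['cx'],c['cy'],ray(c,320,200))
E
```

```text
0.0 [ 0.26420992 -0.56580342  0.23052403] [[ 9.06109327e-01  4.23043166e-01 -6.06701330e-04]
 [ 4.23043599e-01 -9.06108249e-01  1.39837900e-03]
 [ 4.18375973e-05 -1.52374536e-03 -9.99998838e-01]]
side 57.134029674016716 317.0605040769672 204.12841136859518 (array([0.21010236, 0.82843225, 0.81065786]), array([ 0.27178909, -0.75312578, -0.59910954]))
top 51.21007251988881 321.2439086279218 200.29118865117002 (array([ 0.27184208, -0.01821906,  1.36395331]), array([ 0.22002374, -0.00153273, -0.97549331]))
```

View pics/top0.png

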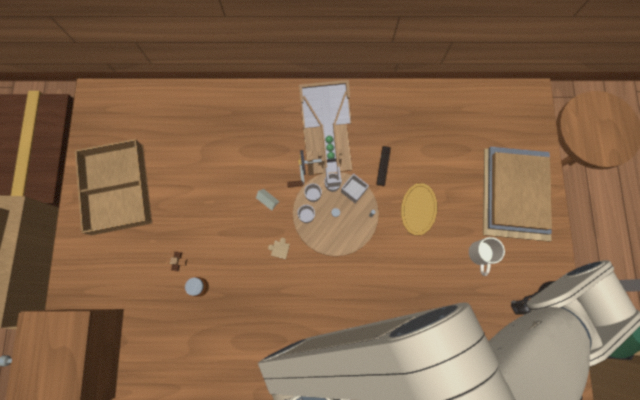

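View pics/side0.png

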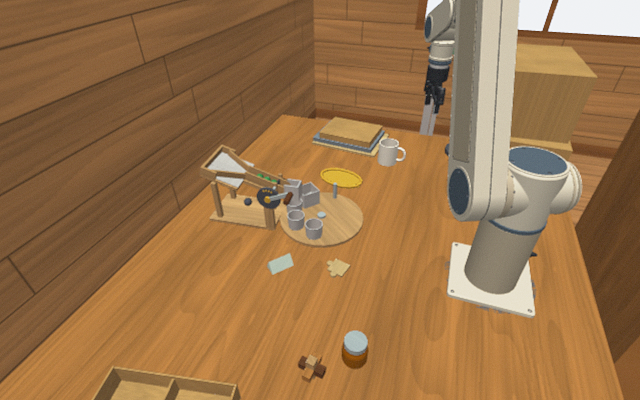

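The top view (up = +x, left = +y) has the carousel hub at about (336,212), the post at (373,213), the box at (355,188), the chute above them and the dial at about (303,165). The carousel looks to be at the second station. I'll crop for precise pixels.

Run:
```python
from h import *
a=cv2.imread('pics/top0.png')[75:265,280:390]; b=cv2.imread('pics/side0.png')[140:250,195:370]
a=cv2.resize(a,None,fx=3.1,fy=3.1,interpolation=cv2.INTER_CUBIC); b=cv2.resize(b,None,fx=2.6,fy=2.6,interpolation=cv2.INTER_CUBIC)
m=np.zeros((600,800,3),np.uint8); m[:a.shape[0],:a.shape[1]]=a; m[:b.shape[0],342:342+b.shape[1]]=b
cv2.imwrite('pics/crop0.png',m)
c=load('top0'); 
P=lambda u,v,z:onz(c,u,v,z).round(4)
ax=P(336,212,.038); po=P(373,213,.09); print('hub',ax,'post',po,np.hypot(*(po-ax)[:2]))
# green marbles
hsv=cv2.cvtColor(c['image'],cv2.COLOR_BGR2HSV)
g=cv2.inRange(hsv,(45,90,30),(90,255,255)); g[:,400:]=0
n,l,s,ce=cv2.connectedComponentsWithStats(g)
for i in range(1,n):
    if s[i,4]>5: print(s[i,4],ce[i],P(*ce[i],.15))
# disc by wood colour: print hue samples
for p in [(320,235),(350,235),(250,250),(336,212)]: print(p,hsv[p[1],p[0]])
```

```text
hub [ 0.5311 -0.072   0.038 ] post [ 0.5176 -0.185   0.09  ] 0.11380355881957296
7 [327.71428571 138.57142857] [ 0.7399 -0.0441  0.15  ]
(320, 235) [ 15  93 172]
(350, 235) [ 15  91 173]
(250, 250) [ 13 132 155]
(336, 212) [103  23 174]
```

View pics/crop0.png

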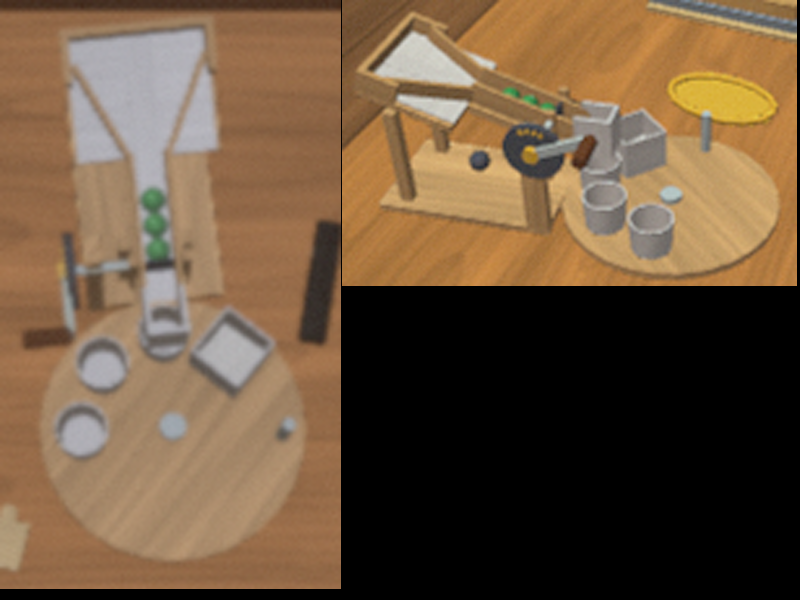

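Run:
```python
from h import *
from scipy.optimize import least_squares
t,s=load('top0'),load('side0')
T=lambda x,y:(280+x/3.1,75+y/3.1); S=lambda x,y:(195+(x-342)/2.6,140+y/2.6)
def pts(q):
    a=q-2.531; b=q-1.571
    return dict(hub=(0,0,.038),post=(.115*np.cos(a),.115*np.sin(a),.09),bar=(.0715,.117,.1765),dial=(.145,.095,.145),
      box=(.095*np.cos(b),.095*np.sin(b),.085),spout=(.095,0,.150))
ob=[(t,'hub',T(173,425)),(t,'post',T(289,424)),(t,'bar',T(47,338)),(t,'box',T(232,352)),
    (s,'hub',S(671,194)),(s,'post',S(706,113)),(s,'bar',S(584,152)),(s,'dial',S(530,155))]
def W(p,P): 
    c,n=np.cos(p[2]),np.sin(p[2]); return np.array([p[0]+c*P[0]-n*P[1],p[1]+n*P[0]+c*P[1],P[2]])
def res(p):
    d=pts(p[3]); return np.concatenate([proj(c,W(p,d[k]))[0]-uv for c,k,uv in ob])
r=least_squares(res,[.53,-.07,.08,.8]); print(r.x.round(4)); print(r.fun.reshape(-1,2).round(1))
p=r.x; d=pts(p[3])
for k in d: print(k,W(p,d[k]).round(4), (proj(t,W(p,d[k]))[0]-[280,75])*3.1)
d=pts(1.571); print('post goal',W(p,d['post']).round(4))
for k,P in dict(g3=(.145,0,.14),).items(): print(k,(proj(t,W(p,P))[0]-[280,75])*3.1)
a=.81*np.linspace(0,1,2)
print('bar at 3rd',W(p,(.0715,.117,.1135)))
n=cv2.cvtColor
for nm,uvz in dict(case=(384,166,.016),tray=(419,210,.014)).items(): print(nm,onz(t,*uvz).round(3))
```

```text
[ 0.5293 -0.0702  0.1076  0.7684]
[[-0.4  0.4]
 [-0.3  0.6]
 [-0.3  0. ]
 [ 0.2 -1.5]
 [-0.  -0.5]
 [ 0.1  0.1]
 [ 0.1 -0.2]
 [ 0.5 -0.4]]
hub [ 0.5293 -0.0702  0.038 ] [171.81185373 426.34645214]
post [ 0.5196 -0.1848  0.09  ] [288.03453504 425.84392375]
bar [0.5878 0.0538 0.1765] [ 46.04083577 338.0332401 ]
dial [0.6633 0.0399 0.145 ] [ 63.00475385 272.21483117]
box [ 0.6023 -0.131   0.085 ] [232.47009457 347.33060881]
spout [ 0.6238 -0.06    0.15  ] [164.76947397 309.3415184 ]
post goal [ 0.605  -0.1567  0.09  ]
g3 [158.6337744 263.9004761]
bar at 3rd [0.58783525 0.05383631 0.1135    ]
case [ 0.693 -0.236  0.016]
tray [ 0.542 -0.347  0.014]
```

>>> {"api": "send_rows", "payload": {
  "rows": [
    [[31, -19, 0, 0, 0, -5, 0.4], [62, -38, 0, 0, 0, -10, 0.4], [94, -57, 0, 0, 0, -16, 0.4], [125, -76, 0, 0, 0, -21, 0.4], [157, -95, 0, 0, 0, -27, 0.4], [188, -114, 0, 0, 0, -32, 0.4], [220, -133, 0, 0, 0, -38, 0.4], [251, -152, 0, 0, 0, -43, 0.4], [283, -171, 0, 0, 0, -49, 0.4], [314, -190, 0, 0, 0, -54, 0.4]]
  ]
}}

```text
time_s: 0.93
tcp_pos: [0.469, -0.2591, 0.2307]
eef_rot: [[0.185, 0.983, -0.001], [0.983, -0.185, 0.002], [0.001, -0.001, -1.0]]
contact_force: [1.1, -0.2, 0.2]
opening: 0.598
```

```bash
cat >> h.py <<'E'
def plan(target,yaw):
    "shift (tool mm) and tool-z turn to reach target TCP with tool y at world yaw deg, tool down"
    o=get_obs(); R=np.array(o['eef_rot']); y=np.radians(yaw)
    Y=np.array([np.cos(y),np.sin(y),0]); Z=np.array([0,0,-1.]); G=np.c_[np.cross(Y,Z),Y,Z]
    print('t',o['time_s'],'tcp',np.round(o['tcp_pos'],4),'F',np.round(o['contact_force'],1),'open',round(o['opening'],3),'q6',round(o['qpos'][5],2))
    print('shift',(R.T@(np.array(target)-o['tcp_pos'])*1000).round(1),'turn',np.degrees(cv2.Rodrigues(R.T@G)[0].ravel()).round(1))
E
python3 -c "
from h import *
plan((.5196,-.185,.13),-4)"
```

```text
t 0.9333 tcp [ 0.469  -0.2591  0.2307] F [ 1.1 -0.2  0.2] open 0.598 q6 -0.34
shift [ 82.1  36.1 100.8] turn [-0.1 -0.1 -6.7]
```

>>> {"api": "send_rows", "payload": {
  "rows": [
    [[27, 12, 20, 0, 0, -2, 0.4], [55, 24, 40, 0, 0, -4, 0.4], [82, 36, 60, 0, 0, -7, 0.4], [82, 36, 80, 0, 0, -7, 0.4], [82, 36, 100, 0, 0, -7, 0.4], [82, 36, 100, 0, 0, -7, 0.4], [82, 36, 100, 0, 0, -7, 0.4], [82, 36, 100, 0, 0, -7, 0.4], [82, 36, 100, 0, 0, -7, 0.4], [82, 36, 100, 0, 0, -7, 0.4]]
  ]
}}

```text
time_s: 1.77
tcp_pos: [0.5201, -0.1857, 0.1321]
eef_rot: [[0.065, 0.998, 0.001], [0.998, -0.065, 0.001], [0.001, 0.001, -1.0]]
contact_force: [0.2, 0.8, 0.3]
opening: 0.597
```

```bash
python3 -c "
from h import *
plan((.5196,-.185,.055),-4)
a=snap('wrist','w1')['image']
c=snap('top','t1'); b=cv2.resize(c['image'][150:270,270:410],None,fx=2.8,fy=2.8)
m=np.zeros((560,760,3),np.uint8); m[:225,:360]=cv2.resize(a,(360,225)); m[:336,365:365+b.shape[1]]=b
s=snap('side','s1'); b=cv2.resize(s['image'][90:250,230:390],None,fx=2,fy=2); m[230:550,:320]=b
cv2.imwrite('pics/m1.png',m)"
```

```text
t 1.7667 tcp [ 0.5201 -0.1857  0.1321] F [0.2 0.8 0.3] open 0.597 q6 -0.3
shift [ 0.6 -0.6 77.1] turn [ 0.1 -0.   0.3]
```

View pics/m1.png

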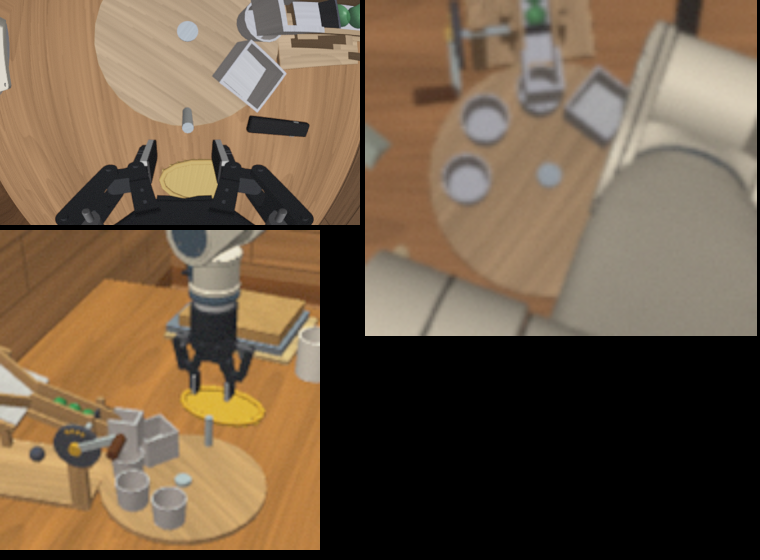

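The wrist view shows the post at (187,125), centred between the jaw tips at about 155 and 220, and the box is clear of the jaws. I'll descend and grip.

>>> {"api": "send_rows", "payload": {
  "rows": [
    [[0, 0, 25, 0, 0, 0, 0.4], [0, 0, 50, 0, 0, 0, 0.4], [0, 0, 76, 0, 0, 0, 0.4], [0, 0, 76, 0, 0, 0, 0.5], [0, 0, 76, 0, 0, 0, 0.7], [0, 0, 76, 0, 0, 0, 0.9], [0, 0, 76, 0, 0, 0, 1], [0, 0, 76, 0, 0, 0, 1], [0, 0, 76, 0, 0, 0, 1], [0, 0, 76, 0, 0, 0, 1]]
  ],
  "squeeze": 30
}}

```text
time_s: 2.75
tcp_pos: [0.521, -0.1858, 0.0571]
eef_rot: [[0.065, 0.998, 0.003], [0.998, -0.065, -0.0], [0.0, 0.003, -1.0]]
contact_force: [0.9, -0.5, 6.9]
opening: 0.152
```

```bash
python3 -c "
from h import *
o=get_obs();p=np.array(o['tcp_pos']);R=np.array(o['eef_rot']);print(p,o['opening'],o['contact_force'])
c=np.array([.5293,-.0702]);v=p[:2]-c;print('r',np.hypot(*v))
for d in range(5,51,5):
    a=np.radians(d);w=c+np.array([[np.cos(a),-np.sin(a)],[np.sin(a),np.cos(a)]])@v
    print(d,(R.T@np.r_[w-p[:2],0]*1000).round(1))"
```

```text
[ 0.52097624 -0.18580291  0.05709757] 0.15197457482847737 [ 0.90602355 -0.45727001  6.9075829 ]
r 0.11590219237062592
5 [ 0.4 10.1  0. ]
10 [ 1.6 20.1  0.1]
15 [ 3.7 30.   0.1]
20 [ 6.7 39.7  0.1]
25 [10.5 49.1  0.2]
30 [15.1 58.1  0.2]
35 [20.5 66.6  0.2]
40 [26.6 74.7  0.2]
45 [33.4 82.2  0.3]
50 [40.8 89.1  0.3]
```

>>> {"api": "send_rows", "payload": {
  "rows": [
    [[0, 5, 0, 0, 0, -2.5, 1], [0.4, 10, 0, 0, 0, -5, 1], [1, 15, 0, 0, 0, -7.5, 1], [1.6, 20, 0, 0, 0, -10, 1], [2.6, 25, 0, 0, 0, -12.5, 1], [3.7, 30, 0, 0, 0, -15, 1], [5, 35, 0, 0, 0, -17.5, 1], [6.7, 39.7, 0, 0, 0, -20, 1], [8.5, 44.5, 0, 0, 0, -22.5, 1], [10.5, 49, 0, 0, 0, -25, 1]]
  ]
}}

```text
time_s: 3.58
tcp_pos: [0.5708, -0.1796, 0.0573]
eef_rot: [[-0.365, 0.931, 0.004], [0.931, 0.365, -0.002], [-0.003, 0.003, -1.0]]
contact_force: [2.3, -5.4, -7.7]
opening: 0.155
```

```bash
cat > arc.py <<'E'
from h import *
o=get_obs();p=np.array(o['tcp_pos']);R=np.array(o['eef_rot']);print(p,o['opening'],o['contact_force'])
c=np.array([.5293,-.0702]);v=p[:2]-c;a0=np.arctan2(v[1],v[0]);print('r',np.hypot(*v),'q',a0+2.531-.1076)
for g in np.radians(np.linspace(25,48,6)-94.5):
    w=c+.1155*np.array([np.cos(g),np.sin(g)])
    print(round(np.degrees(g-a0),1),(R.T@np.r_[w-p[:2],0]*1000).round(1))
E
python3 arc.py
```

```text
[ 0.57081145 -0.17957103  0.05726787] 0.15462834071941106 [ 2.26983534 -5.41963571 -7.68458989]
r 0.11698386018588143 q 1.21535478900087
-0.3 [ 1.5 -0.6 -0. ]
4.3 [1.7 8.7 0. ]
8.9 [ 2.7 17.9  0. ]
13.5 [ 4.4 27.   0.1]
18.1 [ 6.8 36.   0.1]
22.7 [ 9.9 44.7  0.1]
```

>>> {"api": "send_rows", "payload": {
  "rows": [
    [[1, 4.5, 0, 0, 0, -2.5, 1], [1.7, 9, 0, 0, 0, -5, 1], [2.2, 13.5, 0, 0, 0, -7, 1], [2.7, 18, 0, 0, 0, -9, 1], [3.5, 23, 0, 0, 0, -11.5, 1], [4.4, 27, 0, 0, 0, -13.5, 1], [5.6, 32, 0, 0, 0, -16, 1], [6.8, 36, 0, 0, 0, -18, 1], [8.2, 40, 0, 0, 0, -20, 1], [8.2, 40, 0, 0, 0, -20, 1]]
  ]
}}

```text
time_s: 4.42
tcp_pos: [0.6071, -0.1585, 0.0573]
eef_rot: [[-0.664, 0.748, 0.008], [0.748, 0.664, -0.004], [-0.008, 0.003, -1.0]]
contact_force: [6.7, -8.5, -10.0]
opening: 0.151
```

```bash
python3 arc.py | head -2
```

```text
[ 0.60707336 -0.15845725  0.0572852 ] 0.15087446785735026 [ 6.74996512 -8.53294974 -9.98138177]
r 0.11763519139818164 q 1.5749412401506977
```

>>> {"api": "send_rows", "payload": {
  "rows": [
    [[0, 0, 0, 0, 0, 0, 0.8], [0, 0, 0, 0, 0, 0, 0.6], [0, 0, 0, 0, 0, 0, 0.45], [0, 0, 0, 0, 0, 0, 0.4], [0, 0, 0, 0, 0, 0, 0.4], [0, 0, 0, 0, 0, 0, 0.4], [0, 0, -40, 0, 0, 0, 0.4], [0, 0, -80, 0, 0, 0, 0.4], [0, 0, -120, 0, 0, 0, 0.4], [0, 0, -160, 0, 0, 0, 0.4]]
  ]
}}

```text
time_s: 5.25
tcp_pos: [0.6053, -0.1577, 0.2189]
eef_rot: [[-0.664, 0.748, 0.007], [0.748, 0.664, -0.004], [-0.007, 0.003, -1.0]]
contact_force: [1.0, 0.2, -0.2]
opening: 0.599
```

Run:
```python
from h import *
# feeder yaw 6.2deg; press at feeder (.0715,.121); tool y along feeder x
c,n=np.cos(.1076),np.sin(.1076); X=.5293+c*.0705-n*.121; Y=-.0702+n*.0705+c*.121
print(X,Y); plan((X,Y,.24),6.2)
w=snap('wrist','w2')['image']; s=snap('side','s2')['image'][130:250,190:390]
m=np.zeros((560,640,3),np.uint8); m[:200,:320]=cv2.resize(w,(320,200)); m[200:560,:600]=cv2.resize(s,(600,360),interpolation=cv2.INTER_CUBIC)
cv2.imwrite('pics/m2.png',m)
```

```text
0.5863977859918414 0.05767139177638553
t 5.25 tcp [ 0.6053 -0.1577  0.2189] F [ 1.   0.2 -0.2] open 0.599 q6 -1.0
shift [173.5 128.8 -22.1] turn [ 0.3  0.4 35.4]
```

View pics/m2.png

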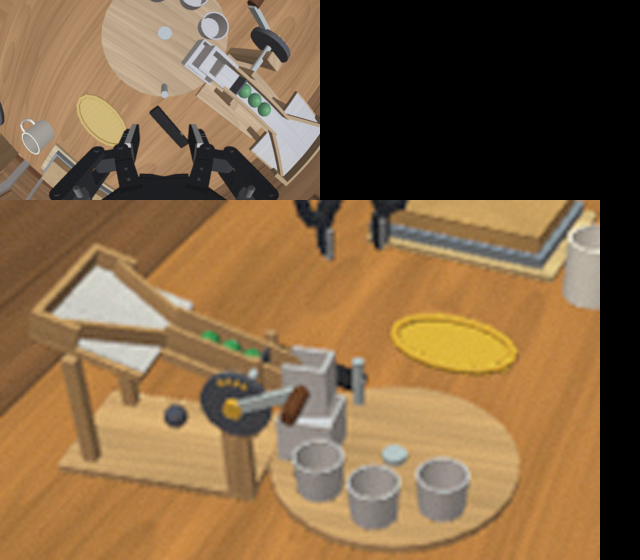

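The box now sits under the spout (side crop around (312,420)). The gate is shut and the three marbles are still behind it. Next I move over the thumb bar with the fingers shut.

>>> {"api": "send_rows", "payload": {
  "rows": [
    [[17, 13, -12, 0, 0, 4, 0.6], [35, 26, -22, 0, 0, 8, 1], [58, 43, -22, 0, 0, 12, 1], [81, 60, -22, 0, 0, 17, 1], [104, 77, -22, 0, 0, 22, 1], [128, 95, -22, 0, 0, 27, 1], [151, 112, -22, 0, 0, 31, 1], [173, 129, -22, 0, 0, 35, 1], [173, 129, -22, 0, 0, 35, 1], [173, 129, -22, 0, 0, 35, 1]]
  ]
}}

```text
time_s: 6.18
tcp_pos: [0.5906, 0.0576, 0.2447]
eef_rot: [[-0.118, 0.993, 0.019], [0.993, 0.118, -0.007], [-0.01, 0.018, -1.0]]
contact_force: [0.2, -0.3, 1.2]
opening: -0.002
```

Run:
```python
from h import *
plan((.5864,.0577,.187),6.2)
s=snap('side','s3')['image'][110:230,190:390]; cv2.imwrite('pics/m3.png',cv2.resize(s,(700,420),interpolation=cv2.INTER_CUBIC))
```

```text
t 6.1833 tcp [0.5906 0.0576 0.2447] F [ 0.2 -0.3  1.2] open -0.002 q6 -0.03
shift [ 1.2 -5.3 57.6] turn [1.1 0.5 0.6]
```

View pics/m3.png

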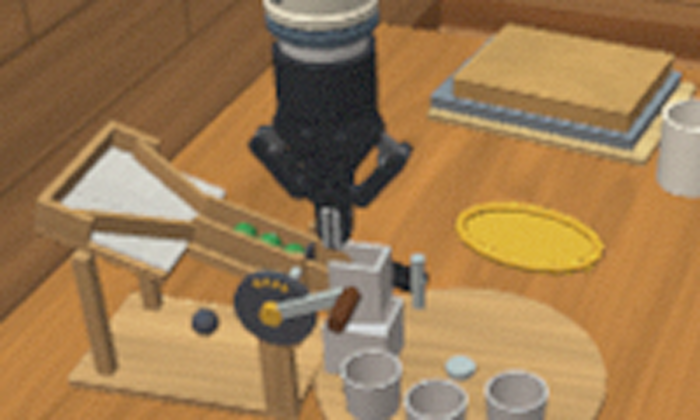

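The fingertips, around (330,240) in the crop, hang above the bar at (345,310). I'll correct the lateral offset and press.

>>> {"api": "send_rows", "payload": {
  "rows": [
    [[1, -3, 20, 0.5, 0.3, 0.5, 1], [1, -5, 40, 1, 0.5, 0.5, 1], [1, -5, 56, 1, 0.5, 0.5, 1], [1, -6, 64, 1, 0.5, 0.5, 1], [1, -7, 72, 1, 0.5, 0.5, 1], [1, -7, 80, 1, 0.5, 0.5, 1], [1, -7, 88, 1, 0.5, 0.5, 1], [1, -7, 96, 1, 0.5, 0.5, 1], [1, -7, 104, 1, 0.5, 0.5, 1], [1, -6, 112, 1, 0.5, 0.5, 1]]
  ]
}}

```text
time_s: 7.07
tcp_pos: [0.5866, 0.0552, 0.1327]
eef_rot: [[-0.108, 0.994, 0.0], [0.994, 0.108, -0.001], [-0.001, 0.0, -1.0]]
contact_force: [-4.9, -0.7, 6.5]
opening: 0.002
```

Run:
```python
from h import *
plan((.5864,.0577,.119),6.2)
```

```text
t 7.0667 tcp [0.5866 0.0552 0.1327] F [-4.9 -0.7  6.5] open 0.002 q6 -0.03
shift [ 2.5  0.1 13.7] turn [0.  0.1 0. ]
```

>>> {"api": "send_rows", "payload": {
  "rows": [
    [[0, 0, 4, 0, 0, 0, 1], [0, 0, 8, 0, 0, 0, 1], [0, 0, 11, 0, 0, 0, 1], [0, 0, 12, 0, 0, 0, 1], [0, 0, 12, 0, 0, 0, 1], [0, 0, 12, 0, 0, 0, 1], [0, 0, 12, 0, 0, 0, 1], [0, 0, 12, 0, 0, 0, 1], [0, 0, 12, 0, 0, 0, 1], [0, 0, 12, 0, 0, 0, 1]]
  ]
}}

```text
time_s: 7.9
tcp_pos: [0.5888, 0.0553, 0.1223]
eef_rot: [[-0.108, 0.994, 0.005], [0.994, 0.108, -0.0], [-0.001, 0.005, -1.0]]
contact_force: [-0.3, 3.0, 8.0]
opening: -0.0
```

Run:
```python
from h import *
plan((.5864,.0577,.119),6.2)
s=snap('side','s4')['image'][110:230,190:390]; cv2.imwrite('pics/m4.png',cv2.resize(s,(800,480),interpolation=cv2.INTER_CUBIC))
```

```text
t 7.9 tcp [0.5888 0.0553 0.1223] F [-0.3  3.   8. ] open -0.0 q6 -0.03
shift [ 2.7 -2.2  3.3] turn [ 0.3  0.  -0. ]
```

View pics/m4.png

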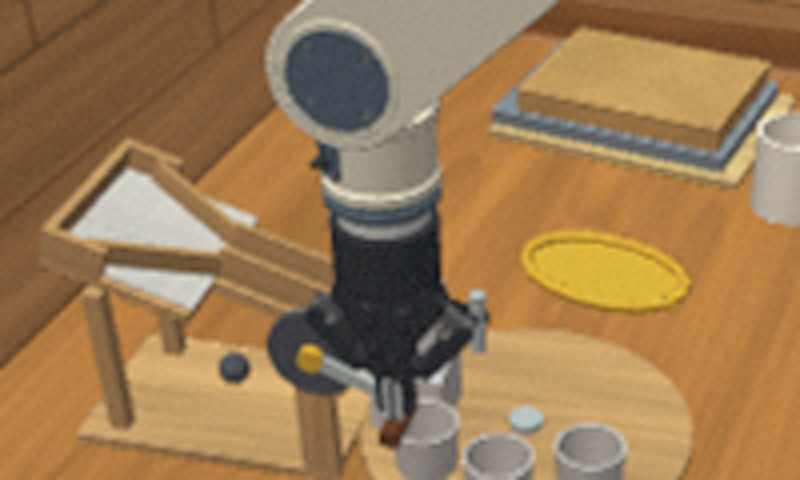

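The dial lever now points down with the fingers on the bar at (395,430), and no green is left in the visible part of the chute. I'll hold with slightly more push, then check for marbles in the box from above and from the wrist camera.

>>> {"api": "send_rows", "payload": {
  "rows": [
    [[0, 0, 2, 0, 0, 0, 1], [0, 0, 2, 0, 0, 0, 1], [0, 0, 2, 0, 0, 0, 1], [0, 0, 2, 0, 0, 0, 1], [0, 0, 2, 0, 0, 0, 1], [0, 0, 2, 0, 0, 0, 1], [0, 0, 2, 0, 0, 0, 1], [0, 0, 2, 0, 0, 0, 1], [0, 0, 2, 0, 0, 0, 1], [0, 0, 2, 0, 0, 0, 1]]
  ]
}}

```text
time_s: 8.78
tcp_pos: [0.5896, 0.0552, 0.1212]
eef_rot: [[-0.107, 0.994, 0.007], [0.994, 0.107, 0.0], [-0.0, 0.007, -1.0]]
contact_force: [-3.2, 2.2, 8.4]
opening: 0.004
```

Run:
```python
from h import *
plan((.5864,.0577,.119),6.2); p=[.5293,-.0702,.1076]
m=np.zeros((580,660,3),np.uint8)
w=snap('wrist','w5')['image']; m[:400,:640]=w
t=snap('top','t5')['image']; m[400:580,:330]=cv2.resize(t[75:255,265:430],(330,180)[:2])
for n,im in(('top',t),('wrist',w),('side',snap('side','s5')['image'])):
    g=cv2.inRange(cv2.cvtColor(im,cv2.COLOR_BGR2HSV),(45,90,30),(90,255,255))
    k,l,s,c=cv2.connectedComponentsWithStats(g); print(n,[(int(s[i,4]),c[i].round()) for i in range(1,k) if s[i,4]>3])
cv2.imwrite('pics/m5.png',m)
```

```text
t 8.7833 tcp [0.5896 0.0552 0.1212] F [-3.2  2.2  8.4] open 0.004 q6 -0.03
shift [ 2.9 -2.9  2.2] turn [ 0.4  0.  -0. ]
top [(2026, array([617., 330.]))]
wrist []
side []
```

View pics/m5.png

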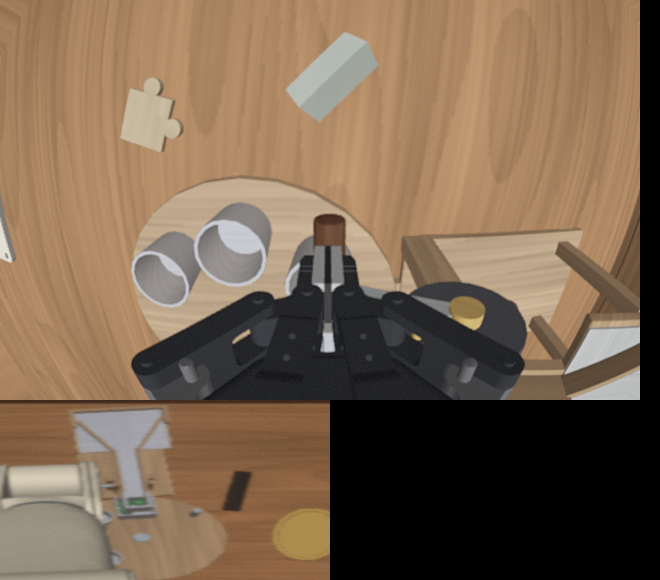

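The fingers press the dark bar at (330,228), and in the top inset the chute is empty, with green showing at the box, around (135,505). I'll zoom in to confirm.

Run:
```python
from h import *
c=load('top0'); t=load('t5')
im=t['image'][170:225,305:375]; cv2.imwrite('pics/m6.png',cv2.resize(im,None,fx=9,fy=9,interpolation=cv2.INTER_CUBIC))
g=cv2.inRange(cv2.cvtColor(t['image'],cv2.COLOR_BGR2HSV),(40,50,20),(90,255,255)); g[:,400:]=0
v,u=np.nonzero(g); print(len(u)); print([onz(t,a,b,.06)[:2].round(3).tolist() for a,b in zip(u,v)][::3])
```

```text
51
[[0.653, -0.063], [0.649, -0.059], [0.649, -0.069], [0.646, -0.059], [0.646, -0.069], [0.642, -0.053], [0.642, -0.063], [0.642, -0.072], [0.639, -0.037], [0.639, -0.059], [0.639, -0.069], [0.636, -0.037], [0.636, -0.066], [0.632, -0.037], [0.616, -0.036], [0.612, -0.04], [0.609, -0.043]]
```

View pics/m6.png

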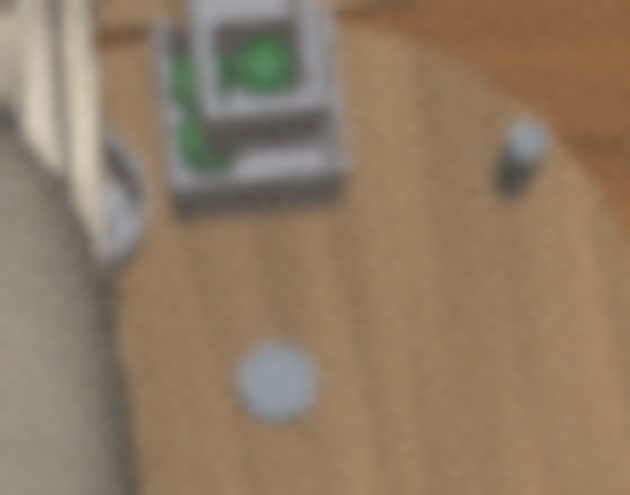

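The zoom shows three green marbles in the box: one seen through the spout at (265,65), the others at its left side at (205,150) and (185,80). The dial is held with about 8 N, so I'll hand in.

Run:
```python
from h import *
P=onz(load('t5'),305+528/9,170+140/9,.09); print('carousel q',np.arctan2(P[1]+.0702,P[0]-.5293)+2.531-.1076)
plan((.5864,.0577,.119),6.2); env.close_job()
```

```text
carousel q 1.569176812290286
t 8.9333 tcp [0.5895 0.0552 0.1212] F [-3.1  1.7  8. ] open -0.002 q6 -0.03
shift [ 2.9 -2.9  2.2] turn [ 0.4  0.  -0. ]
the job is handed in; nothing more can be done
```

I finished the task and handed the job in at 8.9 s of the 64 s limit. I got no verdict back.

I gripped the steel post and turned the carousel one click counterclockwise, so the square box sat under the spout, then let go. With the fingers shut, I pressed the thumb bar past the first two clicks to the third, and the arm is still holding it there.

**Carousel:** the last top view puts it at about 1.569 rad (target 1.571).

**Dial:** the fingertip height puts it at about 0.83 rad, and the force reading shows about 8 N upward from the bar.

**Marbles:** the chute is empty in the last pictures. The top view shows three green patches inside the box, one seen through the spout and two at the box's left side. The spout partly hides them, so I did not measure each marble's position.

**Bystanders:** the arm stayed clear of the other things on the table. The ones in the last views looked undisturbed, but I did not measure them. No check failed or disagreed.

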